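# Set the stock tags on the clamp bench

### The arm

A 7-joint arm with a two-finger parallel gripper is mounted at the origin on the work surface. World frame = base frame: x ahead of the robot, y to its left, z up, the work surface at z = 0. Lengths are in m, angles in rad, forces in N, time in s.
With the tool pointing down it reaches from about 0.425 to 0.925 m from the base axis. Payload 6.8 kg.
Tool frame: the origin (TCP) lies at the very end of the fingers, on their centre line; the grasp point (between the pads) lies r.pinch_z behind it (r.pinch_z is the distance from the TCP to the grasp point, in m); z points along the fingers, y is the line along which they close (so a half turn about z gives the same grasp; the last joint's range is limited). The gripper opens to 85 mm and grips with 20 to 120 N. Pads are 22 mm wide; open, the fingers measure 114 mm over their backs; the gripper's body (76 mm by 85 mm) begins 54 mm behind the grasp point. The pads swing forward as they close: fully open they stand 13 mm farther back than shut.
Start: joints at [1.015, 0.477, 0.022, 1.555, -0.011, 1.109, -0.083], TCP at [0.292, -0.608, 0.231] pointing down, gripper open.
Joint ranges: [-2.96, 2.96], [-0.34, 2.1], [-1.41, 1.46], [0.24, 2.44], [-1.37, 4.51], [0.17, 1.92], [-2.96, 2.96]. Speed limits (rad/s): [2.39, 2.39, 3.14, 3.14, 3.14, 3.14, 3.14].

### API

Orientations are given as a rotation vector (axis times angle).
In Python, from bench import status, grab_frame, camera_model, r gives the robot as it stands. The module is installed in compiled form; this text tells all that it offers.
- The arm moves only by the shell command python3 -m creep 'ROWS' [FORCE]. ROWS is text: rows parted by semicolons, each of 7 numbers parted by spaces: the turn, a rotation vector about the tool's x, y, z in rad, then the shift along the tool's x, y, z in mm, then the opening, from -1 (shut) to 1 (fully open). In form: rx ry rz tx ty tz fingers; .... A call has 1 to 10 rows; each row is the pose to reach, as a shift and turn from the pose commanded when the call began, along the tool's axes at that moment; what a row does not reach only later rows make up. A row lasts 1/8 s, in which the tool goes at most 62.5 mm and 10.7 degrees, less where a joint would pass 70% of its speed; a pose out of reach is approached as far as the arm can. A call with a gripper value outside its range is refused whole. The fingers move at their own pace and stop on an object; FORCE is the grip in N (left out, the last holds). Time passes only in rows, so rows that repeat a pose let the fingers close. It gives the time, the measured TCP pose, the force, the opening and the grip force at its end, in the units of the state.
- status.get_obs(): the state, without advancing time (a new reading comes with each control period).
- grab_frame(name): name is "side" or "top"; returns (picture, depth): 420x560x3 uint8, red, green, blue; 420x560 float32, m along the optical axis (not along the pixel's ray), 0 where there is no reading.
- camera_model(name): a dict with "K" (3x3 intrinsics, pixels), "rvec" (rotation vector, rad) and "tvec" (3), from world to camera coordinates, as OpenCV has them. Camera axes: x right, y down, z forward; pixel columns grow to the right and rows downward; lengths in m; the calibration is good to about 2 mm. A picture is of the moment at which its call begins. camera_model takes no time and is no camera call.
- r.hand_in(): hands the job in; it is judged then, once.
The state is a dict: "clock": time; "joints": joint angles; "qvel": joint speeds; "tau": joint torques, N m; "tcp_pos": TCP position; "orientation": TCP orientation; "contact_force": force on the tool from outside, world axes, zero at the start; "moment": the same for the moment, N m; "grip_width": finger opening in m; "gripper_force": force on a finger pad.
Only numpy, scipy, OpenCV 4.12 (cv2) and the standard library are available. Lean on these libraries where they do the work, as an engineer would, in place of code of your own. Each camera call takes 0.05 s, during which the arm holds its last target. There are 200 camera calls.

### The job

Each stock bin on the grey board has a hinged tag standing in front of it, red on one face and green on the other. With the fingertips, gently push over whichever tags are wrong, so that every full bin's tag leans with its green face up and the tag of the nearly empty bin with its red face up. Grasp and lift nothing, and leave the loose things on the board and bench where they are.

Things in the scene. Friction and masses are not known exactly. Their poses are not given: they have to be found in the camera images.
- board: grey base plate 290 (x) x 680 (y) x 12 mm, fixed to the bench; origin on the bench under the middle of the row of tags; x points away from the robot, to the bins, y along the row, to the robot's left; it covers x -85 to +205 mm. Stands elsewhere, turned up to 9 degrees, each time
- stand_a: dark steel stand of tag a, fixed on the board: foot 88 (x) x 30 (y) mm, two 41 mm posts at x +-39 mm; origin at the centre of its foot, on the board's top; axes as the board's. Four stands in a row along board y, 160 mm apart, in any order; each belongs to the bin right behind it, 135 mm along board x
- tag_a_hinge (a point): middle of tag a's hinge line, 35 mm over the board's top, 47 mm over the bench; the line runs along board x. The tag's free edge, a white bead 8 mm thick and 60 mm long, lies 70 mm from it: while the tag rests, 35 mm to the side and 61 mm higher
- tag_a (a joint): angle of tag a, a plate 60 mm wide, 70 mm from hinge to edge, 4 mm thick, of about 60 g. 0 (stop): leans 30 degrees from upright to board +y, red face up; 1.047 (stop): leans 30 degrees from upright to board -y, green face up; 0.524 upright. No spring: pushed past upright it falls over and stays. A vertical finger beside the leaning free edge can push it over
- stand_b: dark steel stand of tag b, fixed on the board: foot 88 (x) x 30 (y) mm, two 41 mm posts at x +-39 mm; origin at the centre of its foot, on the board's top; axes as the board's. Four stands in a row along board y, 160 mm apart, in any order; each belongs to the bin right behind it, 135 mm along board x
- tag_b_hinge (a point): middle of tag b's hinge line, 35 mm over the board's top, 47 mm over the bench; the line runs along board x. The tag's free edge, a white bead 8 mm thick and 60 mm long, lies 70 mm from it: while the tag rests, 35 mm to the side and 61 mm higher
- tag_b (a joint): angle of tag b, a plate 60 mm wide, 70 mm from hinge to edge, 4 mm thick, of about 60 g. 0 (stop): leans 30 degrees from upright to board +y, red face up; 1.047 (stop): leans 30 degrees from upright to board -y, green face up; 0.524 upright. No spring: pushed past upright it falls over and stays. A vertical finger beside the leaning free edge can push it over
- stand_c: dark steel stand of tag c, fixed on the board: foot 88 (x) x 30 (y) mm, two 41 mm posts at x +-39 mm; origin at the centre of its foot, on the board's top; axes as the board's. Four stands in a row along board y, 160 mm apart, in any order; each belongs to the bin right behind it, 135 mm along board x
- tag_c_hinge (a point): middle of tag c's hinge line, 35 mm over the board's top, 47 mm over the bench; the line runs along board x. The tag's free edge, a white bead 8 mm thick and 60 mm long, lies 70 mm from it: while the tag rests, 35 mm to the side and 61 mm higher
- tag_c (a joint): angle of tag c, a plate 60 mm wide, 70 mm from hinge to edge, 4 mm thick, of about 60 g. 0 (stop): leans 30 degrees from upright to board +y, red face up; 1.047 (stop): leans 30 degrees from upright to board -y, green face up; 0.524 upright. No spring: pushed past upright it falls over and stays. A vertical finger beside the leaning free edge can push it over
- stand_d: dark steel stand of tag d, fixed on the board: foot 88 (x) x 30 (y) mm, two 41 mm posts at x +-39 mm; origin at the centre of its foot, on the board's top; axes as the board's. Four stands in a row along board y, 160 mm apart, in any order; each belongs to the bin right behind it, 135 mm along board x
- tag_d_hinge (a point): middle of tag d's hinge line, 35 mm over the board's top, 47 mm over the bench; the line runs along board x. The tag's free edge, a white bead 8 mm thick and 60 mm long, lies 70 mm from it: while the tag rests, 35 mm to the side and 61 mm higher
- tag_d (a joint): angle of tag d, a plate 60 mm wide, 70 mm from hinge to edge, 4 mm thick, of about 60 g. 0 (stop): leans 30 degrees from upright to board +y, red face up; 1.047 (stop): leans 30 degrees from upright to board -y, green face up; 0.524 upright. No spring: pushed past upright it falls over and stays. A vertical finger beside the leaning free edge can push it over
- bin_pads: full stock bin, white plastic tray 110 (x) x 125 (y) x 55 mm heaped to about 65 mm with orange clamp pads; fixed on the board; origin at the centre of its underside, on the board's top
- bin_screws: full stock bin, white plastic tray 110 (x) x 125 (y) x 55 mm heaped to about 65 mm with brass thumb screws; fixed on the board; origin at the centre of its underside, on the board's top
- bin_knobs: full stock bin, white plastic tray 110 (x) x 125 (y) x 55 mm heaped to about 65 mm with blue knobs; fixed on the board; origin at the centre of its underside, on the board's top
- bin_low: the bin that is not full: the same white tray, 110 x 125 x 55 mm, with only two orange clamp pads on its floor; fixed on the board; origin at the centre of its underside
- thumb_screw: loose brass thumb screw standing on its 22 mm head, 28 mm high, on the board in front of the tags; to be left alone
- clamp_pad: loose orange polyurethane clamp pad 28 x 28 x 10 mm, lying on the board in front of the tags; to be left alone
- brush: loose chip brush with blue handle, lying on the bench left of the board; to be left alone
- cam_clamp: loose steel cam clamp, 100 x 28 x 64 mm, on the bench right of the board; to be left alone
- spare_knob: loose black knob on a steel boss, 40 mm wide, 28 mm high, standing on the board in front of the tags; to be left alone
- tee_nut: loose dark steel tee nut 40 x 26 x 18 mm, on the board between two tags, in front of the bins; to be left alone

How it is judged:
By the outcome, as a careful person would: the job done as asked, in the order asked, and still so for the second after the job is handed in, with the robot touching nothing.
It also fails if it takes over 58 s, if anything falls off the work surface, if the arm or the gripper's body presses on something with over 40 N, if the wrist force passes 120 N, or if a joint passes its speed limit or range.

## Working session

There is one attempt and no reset: what is moved stays moved. The work goes in short steps, Python scripts to look and compute and a shell command to move; the robot and the scene stay as the last step left them, time stands still between calls to the robot, and variables do not carry over. Pictures are saved under pics/ and viewed, at most 10 in all, crops included, and the job is handed in when it is done.

```bash
mkdir -p pics; cat > h.py <<'E'
import numpy as np,cv2
from bench import status,grab_frame,camera_model,r
def look(n,f):
    p,d=grab_frame(n); cv2.imwrite('pics/'+f+'.png',p[:,:,::-1]); np.savez('pics/'+f+'.npz',p=p,d=d); return p,d
def world(n,d):
    m=camera_model(n);K=np.array(m['K']);R=cv2.Rodrigues(np.array(m['rvec'],float))[0];t=np.array(m['tvec'],float).ravel()
    v,u=np.mgrid[:d.shape[0],:d.shape[1]]
    c=np.stack([(u-K[0,2])/K[0,0]*d,(v-K[1,2])/K[1,1]*d,d],-1)
    return (c-t)@R
E
python3 - <<'E'
from h import *
for n in('top','side'):look(n,n+'1')
o=status.get_obs();print(o['tcp_pos'],o['orientation'],o['clock'],r.pinch_z)
print(cv2.Rodrigues(np.array(o['orientation'],float))[0].round(3))
E
```

```text
[ 0.29200347 -0.60797464  0.23040093] [-3.06157547e+00 -6.97259989e-01  7.99294252e-04] 0.1 0.0187
[[ 0.901  0.433 -0.001]
 [ 0.433 -0.901  0.001]
 [-0.    -0.002 -1.   ]]
```

View pics/top1.png

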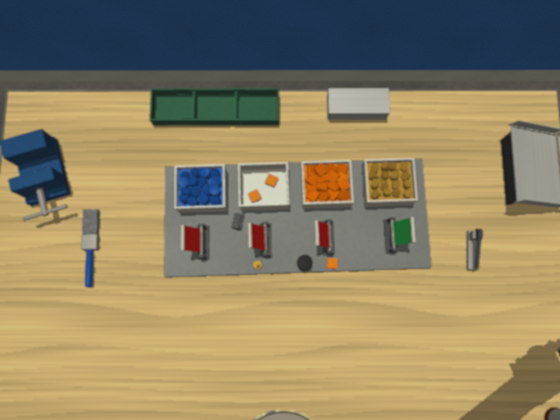

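View pics/side1.png

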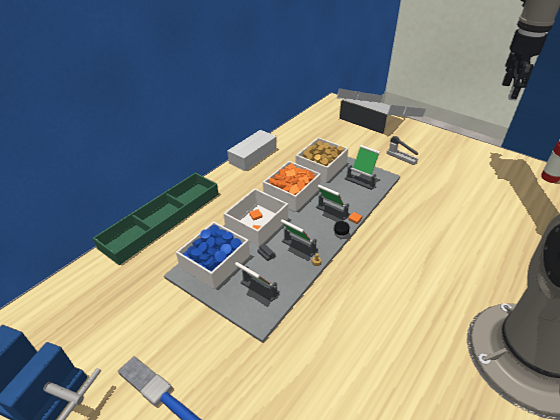

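The top view shows blue knobs, low, pads and screws bins from left (+y) to right. The tags at columns 193, 259 and 323 are red-up and the one at 402 is green-up. So the knobs tag (193,240) and the pads tag (323,236) are wrong. Each has to go over toward -y. The side view agrees: the tags in front of knobs, low and pads show only their green undersides.

```bash
python3 - <<'E'
from h import *
z=np.load('pics/top1.npz');p=z['p'].astype(int);d=z['d'];W=world('top',d)
R,G,B=p[...,0],p[...,1],p[...,2]
# board axes: grey pixels at z~12mm
g=(abs(W[...,2]-.012)<.006)&(abs(R-G)<12)&(abs(G-B)<14)&(R>70)&(W[...,0]>.3)&(d>0)
g[:150]=0;g[:, :155]=0;g[:,440:]=0;g[285:]=0
rect=cv2.minAreaRect(W[g][:,:2].astype(np.float32)*1000);print('board',rect)
for n,u in zip('1234',(193,259,323,402)):
    s=np.s_[215:262,u-20:u+22]
    w=W[s];q=w[(w[...,2]>.095)&(w[...,2]<.13)]
    print(n,'top',len(q),q.mean(0).round(3),q.min(0).round(3),q.max(0).round(3))
for n,u,v in(('screw',257,265),('knob',305,263),('pad',333,264),('nut',238,221)):
    print(n,W[v,u].round(3))
for u,v in((200,186),(263,186),(327,183),(390,180)):print('bin',W[v,u].round(3))
m=camera_model('top');print(W[0,0],(-cv2.Rodrigues(np.array(m['rvec'],float))[0].T@np.array(m['tvec'],float).ravel()).round(3))
E
```

```text
board ((598.412353515625, -34.008056640625), (287.74298095703125, 676.1666259765625), 1.7668654918670654)
1 top 184 [0.53  0.234 0.106] [0.501 0.226 0.095] [0.561 0.242 0.117]
2 top 160 [0.536 0.074 0.107] [0.505 0.066 0.095] [0.566 0.082 0.12 ]
3 top 135 [ 0.54  -0.084  0.108] [ 0.51  -0.093  0.095] [ 0.571 -0.078  0.118]
4 top 185 [ 0.548 -0.308  0.106] [ 0.519 -0.318  0.095] [ 0.578 -0.299  0.12 ]
screw [0.47  0.063 0.039]
knob [ 0.475 -0.056  0.042]
pad [ 0.474 -0.128  0.021]
nut [0.583 0.113 0.031]
bin [0.666 0.206 0.065]
bin [0.678 0.05  0.018]
bin [ 0.672 -0.112  0.071]
bin [ 0.684 -0.274  0.055]
[ 1.34152621  0.90231201 -0.18355174] [0.35  0.003 1.346]
```

```bash
python3 -m creep '0 0 0.05 40 -35 0 -1; 0 0 0.1 85 -74 0 -1; 0 0 0.15 130 -113 0 -1; 0 0 0.2 175 -153 0 -1; 0 0 0.25 220 -192 0 -1; 0 0 0.3 265 -231 0 -1; 0 0 0.35 310 -271 0 -1; 0 0 0.4 355 -310 0 -1; 0 0 0.417 395 -345 0 -1; 0 0 0.417 435 -380 0 -1' 20
python3 - <<'E'
from h import *
o=status.get_obs();Rm=cv2.Rodrigues(np.array(o['orientation'],float))[0]
print(Rm.round(3),o['tcp_pos'],(Rm.T@(np.array([.540,-.035,.20])-o['tcp_pos'])*1000).round(1))
E
```

```text
clock: 1.35
tcp_pos: [0.5201, -0.0759, 0.2312]
orientation: [3.141, 0.048, -0.0]
contact_force: [1.4, -0.3, 0.4]
grip_width: -0.0
gripper_force: 0.0
[[ 1.     0.031 -0.   ]
 [ 0.031 -1.    -0.   ]
 [-0.     0.    -1.   ]] [ 0.52010801 -0.07588202  0.2311581 ] [ 21.1 -40.3  31.1]
```

```bash
python3 -m creep '0 0 0 10 -20 0 -1; 0 0 0 21 -41 0 -1; 0 0 0 21 -41 20 -1; 0 0 0 21 -41 50 -1; 0 0 0 21 -41 80 -1; 0 0 0 21 -41 110 -1; 0 0 0 21 -41 135 -1; 0 0 0 21 -41 146 -1; 0 0 0 21 -41 146 -1'
python3 - <<'E'
from h import *
p,d=look('top','top2');W=world('top',d)
c=cv2.resize(p[150:290,150:440],None,fx=2.7,fy=2.7,interpolation=cv2.INTER_CUBIC);cv2.imwrite('pics/c2.png',c[:,:,::-1])
E
```

```text
clock: 2.48
tcp_pos: [0.5392, -0.036, 0.0848]
orientation: [-3.141, -0.048, 0.002]
contact_force: [0.7, -0.1, 0.8]
grip_width: 0.0
gripper_force: 0.0
```

View pics/c2.png

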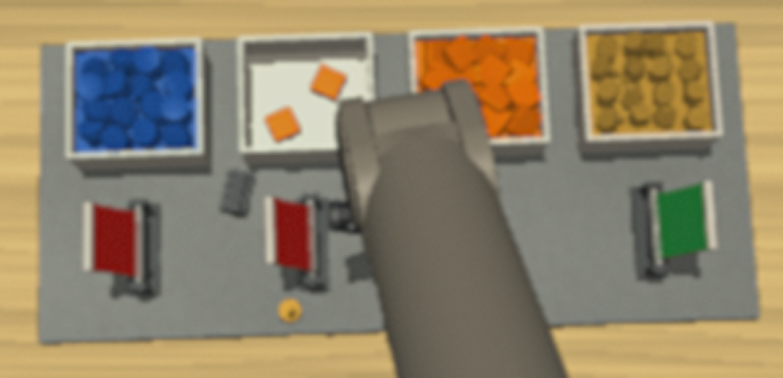

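The crop shows the arm down between the second and third tags, with tags 1, 2 and 4 unmoved. Next I push slowly toward -y.

```bash
python3 -m creep '0 0 0 0 8 0 -1; 0 0 0 0 14 0 -1; 0 0 0 0 19 0 -1; 0 0 0 0 24 0 -1; 0 0 0 0 29 0 -1; 0 0 0 0 34 0 -1; 0 0 0 0 39 0 -1; 0 0 0 0 44 0 -1; 0 0 0 0 49 0 -1; 0 0 0 0 54 0 -1'
python3 -m creep '0 0 0 0 4 0 -1; 0 0 0 0 8 0 -1; 0 0 0 0 12 0 -1; 0 0 0 0 16 0 -1; 0 0 0 0 20 0 -1; 0 0 0 0 24 0 -1; 0 0 0 0 26 0 -1; 0 0 0 0 26 0 -1'
python3 - <<'E'
from h import *
look('side','side3')
E
```

```text
clock: 3.78
tcp_pos: [0.5412, -0.0903, 0.0853]
orientation: [3.141, 0.048, -0.0]
contact_force: [-0.2, 0.0, -0.9]
grip_width: -0.0
gripper_force: 0.1
clock: 4.78
tcp_pos: [0.5421, -0.1161, 0.0853]
orientation: [-3.141, -0.048, -0.0]
contact_force: [0.9, 0.4, -0.8]
grip_width: 0.0001
gripper_force: 0.0
```

View pics/side3.png

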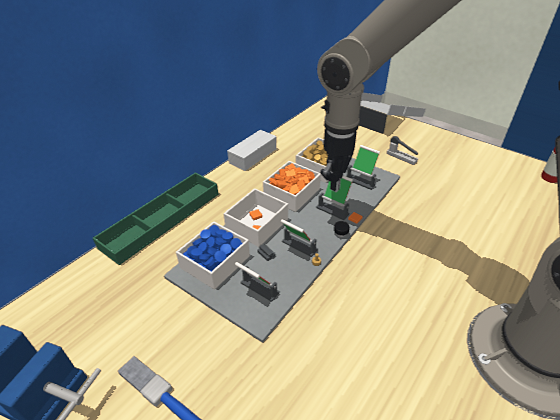

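The side view shows the pads tag (338,190) fallen over with green up, and the finger free of it. Next I lift and move to the knobs tag.

```bash
python3 -m creep '0 0 0 0 -8 0 -1; 0 0 0 0 -14 -20 -1; 0 0 0 0 -14 -50 -1; 0 0 0 0 -14 -85 -1; 0 0 0 0 -14 -120 -1; 0 0 0 0 -40 -120 -1; 0 0 0 0 -80 -120 -1; 0 0 0 0 -125 -120 -1; 0 0 0 0 -170 -120 -1; 0 0 0 0 -215 -120 -1'
python3 -m creep '0 0 0 0 -45 0 -1; 0 0 0 0 -90 0 -1; 0 0 0 0 -130 0 -1; 0 0 0 0 -165 0 -1; 0 0 0 0 -186 0 -1; 0 0 0 0 -186 0 -1; 0 0 0 0 -186 30 -1; 0 0 0 0 -186 65 -1; 0 0 0 0 -186 100 -1; 0 0 0 0 -186 119 -1'
python3 -m creep '0 0 0 0 0 0 -1; 0 0 0 0 0 0 -1'
```

```text
clock: 6.08
tcp_pos: [0.5349, 0.1012, 0.2054]
orientation: [-3.141, -0.05, -0.0]
contact_force: [1.2, 0.1, -0.3]
grip_width: 0.0001
gripper_force: 0.0
clock: 7.32
tcp_pos: [0.5295, 0.2822, 0.0846]
orientation: [3.139, 0.045, -0.003]
contact_force: [-0.1, -1.0, 1.0]
grip_width: -0.0001
gripper_force: 0.0
clock: 7.58
tcp_pos: [0.5307, 0.285, 0.0876]
orientation: [-3.14, -0.047, -0.003]
contact_force: [0.7, -0.1, 0.3]
grip_width: 0.0001
gripper_force: 0.0
```

```bash
python3 -m creep '0 0 0 0 8 0 -1; 0 0 0 0 14 0 -1; 0 0 0 0 19 0 -1; 0 0 0 0 24 0 -1; 0 0 0 0 29 0 -1; 0 0 0 0 34 0 -1; 0 0 0 0 39 0 -1; 0 0 0 0 44 0 -1; 0 0 0 0 49 0 -1; 0 0 0 0 54 0 -1'
python3 -m creep '0 0 0 0 4 0 -1; 0 0 0 0 8 0 -1; 0 0 0 0 12 0 -1; 0 0 0 0 16 0 -1; 0 0 0 0 20 0 -1; 0 0 0 0 24 0 -1; 0 0 0 0 27 0 -1; 0 0 0 0 27 0 -1'
python3 -m creep '0 0 0 0 -8 0 -1; 0 0 0 0 -14 -20 -1; 0 0 0 0 -14 -50 -1; 0 0 0 0 -30 -85 -1; 0 0 0 0 -70 -110 -1; 0 0 0 0 -110 -110 -1; 0 0 0 0 -150 -110 -1; 0 0 0 0 -185 -110 -1; 0 0 0 0 -200 -110 -1; 0 0 0 0 -200 -110 -1'
python3 - <<'E'
from h import *
p,d=look('top','top4')
c=cv2.resize(p[150:290,150:440],None,fx=2.7,fy=2.7,interpolation=cv2.INTER_CUBIC);cv2.imwrite('pics/c4.png',c[:,:,::-1])
E
```

```text
clock: 8.82
tcp_pos: [0.5314, 0.2305, 0.0863]
orientation: [3.141, 0.048, -0.0]
contact_force: [-0.4, 0.0, 0.1]
grip_width: -0.0004
gripper_force: 0.1
clock: 9.82
tcp_pos: [0.5322, 0.2036, 0.0863]
orientation: [3.141, 0.048, -0.0]
contact_force: [-0.4, -0.2, -0.6]
grip_width: 0.0001
gripper_force: 0.0
clock: 11.08
tcp_pos: [0.5254, 0.4046, 0.196]
orientation: [3.141, 0.051, -0.001]
contact_force: [0.3, 0.1, -0.2]
grip_width: -0.0001
gripper_force: 0.0
```

View pics/c4.png

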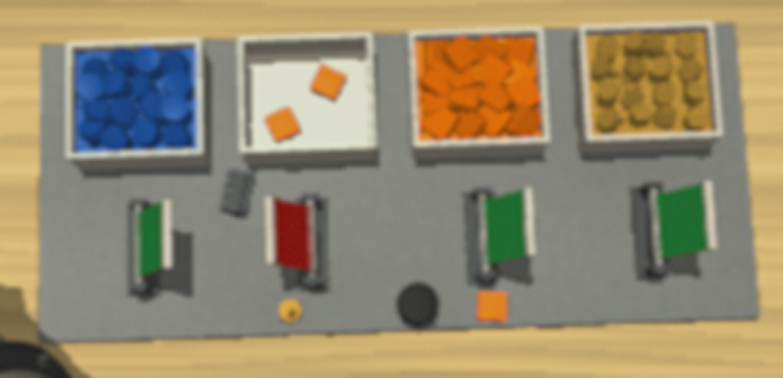

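The crop shows green up for the knobs (150,240), pads (507,227) and screws (685,222) tags, and red up for the low bin (292,235). The loose parts on the board have not moved.

```bash
python3 -c "
from bench import r
print(r.hand_in())"
```

```text
the job is handed in; nothing more can be done
None
```

I pushed over the knobs and pads tags, so all three full bins now show green and the nearly empty bin shows red. The loose parts on the board have not moved, the clock read about 11 s, and the job is handed in.

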